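Load a carving blank into the indexing carousel behind its drop guard

ROBOT

A 6-joint arm with a two-finger parallel gripper is mounted at the origin on a cart in front of the work surface, level with it; the furniture and walls round the work are solid. World frame = base frame: x ahead of the robot, y to its left, z up, the work surface at z = 0. Lengths are in m, angles in rad, forces in N, time in s.
With the tool pointing down it reaches from about 0.375 to 0.925 m from the base axis. Payload 5.7 kg.
Tool frame: the origin (TCP) lies on the centre line of the jaws, within the pads' length; the fingertips stand 25 mm ahead of it and the grasp point (between the pads) lies 6 mm ahead of it; z points along the fingers, y is the direction in which the jaws open and shut (so a half turn about z gives the same grasp; the last joint's range is limited). The gripper opens to 88 mm and grips with 3 to 60 N. Pads are 20 mm wide; open, the fingers measure 115 mm over their backs; the gripper's body (75 mm by 178 mm) begins 61 mm behind the grasp point.
Start: joints at [-1.265, 0.359, 1.51, -0, 1.272, -0.115], TCP at [0.245, -0.548, 0.248] pointing down, gripper open.
Joint ranges: [-2.97, 2.97], [-1.01, 2.36], [0.21, 2.38], [-0.96, 4.11], [0.2, 2.71], [-2.98, 2.98]. Speed limits (rad/s): [2.39, 2.39, 3.14, 3.14, 3.14, 3.14].

INTERFACE

Orientations are given as a 3x3 rotation matrix whose columns are the frame's x, y, z axes.
In Python, from cell import state, camera, job_done gives the robot as it stands. The module is installed in compiled form; this text tells all that it offers.
- The arm moves only by the shell command python3 -m handwheel 'ROWS' [FORCE]. ROWS is JSON, one flat list of numbers, 7 for each row, row after row: the turn, a rotation vector about the tool's x, y, z in rad, then the shift along the tool's x, y, z in m, then the opening, from 0 (shut) to 1 (fully open). A call has 1 to 5 rows; each row shifts and turns the commanded pose from where the row before left it, along the tool's axes as they then stand; what a row does not reach is not made up. A row lasts 1/10 s, in which the tool goes at most 50 mm and 8.59 degrees, less where a joint would pass 70% of its speed; a pose out of reach is approached as far as the arm can. A call is refused whole if a number of a shift passes 0.05 or a number of a turn 0.15, either way. A call with a gripper value outside its range is refused whole. The fingers move at their own pace and stop on an object; FORCE is the grip in N (left out, the last holds). Time passes only in rows, so rows that do not move let the fingers close. It gives the time, the measured TCP pose, the force and the opening at its end, in the units of the state.
- state(): the state, without advancing time (a new reading comes with each control period).
- camera(name): name is "scene" or "top" or "wrist"; returns a dict with "img" (480x640x3 uint8, red, green, blue), "camera_matrix" (3x3 intrinsics, pixels), "D" ([k1, k2, p1, p2, k3] as OpenCV has them; the pictures are not rectified), "pose" (4x4, takes a point from camera to world coordinates). Camera axes: x right, y down, z forward; pixel columns grow to the right and rows downward; lengths in m; the calibration is good to about 2 mm. A picture is of the moment at which its call begins. There is no depth.
- job_done(): hands the job in, once; it reports no verdict.
The state is a dict: "t": time; "joints": joint angles; "joint_vel": joint speeds; "tau": joint torques, N m; "position": TCP position; "eef_rot": TCP orientation; "wrist_force": force on the tool from outside, world axes, zero at the start; "torque": the same for the moment, N m; "opening": finger opening in m.
Only numpy, scipy, OpenCV 4.12 (cv2) and the standard library are available. Lean on these libraries where they do the work, as an engineer would, in place of code of your own. Each camera call takes 0.05 s, during which the arm holds its last target. There are 200 camera calls.

TASK

Load the loose dark-brown block into the blank carousel. First raise the drop guard by the knob on its slotted bar, hook the bar over the catch pin so that the guard stays up by itself, and let go; then turn the carousel by its posts until the empty wide cradle squarely faces the loading point at the front, and lay the block flat in that cradle, lengthwise down the slope, and let go. Finally unhook the bar and bring the guard fully down over the block, leaving the objects round the machine where they are.

Things in the scene. Friction and masses are not known exactly. Their poses are not given: they have to be found in the camera images.
- machine: Fixed stand of the blank carousel: dark round foot, flat column at the back (x 154 to 170 mm, |y| < 25, crosshead |y| < 44 up to z 275) and two steel rails sloping from it down to the front. Origin on the worktop under the carousel's vertical axis; z up; -x is the front, where loading is done; it faces the robot's right and toward the robot.
- load_point (a point): Fixed point at the front of the machine, at (-85, 0, 110) mm in its frame: where the middle of a cradle's floor stands when turned to the loading point. SLOPE FRAME: its x points up the slope, 25 degrees above level, toward the machine's axis; z leans 25 degrees from vertical toward the front; y sideways. Rails in it: y +-34, z 40, x 75 to 275 mm, 8 mm thick.
- carousel (a joint): Turn of the carousel about its vertical axis, rad, counter-clockwise from above positive, no stops, stays where left (friction 0.06 N m). 0: the empty wide cradle is at the loading point. Starts at 0.7 to 2.1, so the short way is clockwise. Dark steel disc, 274 mm across, top at z 76, hub of 28 mm radius up to z 134. It carries 4 cradles and 4 posts.
- post (a point): Top centre of one of the four upright round steel posts by which the carousel is turned: 14 mm diameter, from z 76 to 135 mm, axis 125 mm from the carousel's axis, 90 degrees apart, each halfway between two cradles. This one lies 45 degrees counter-clockwise (from above) of the empty wide cradle.
- open_cradle (a point): Middle of the floor of the empty wide cradle, 85 mm from the carousel's axis; x up its 25 degree slope (inward), z off the floor. Clear 88 mm (x) by 58 mm (y). End walls and four 16 mm long corner cheeks stand 12 mm high; the long sides are open for fingers between the cheeks (56 mm). The wide cradle opposite holds a fixed dark block; the two others are only 28 mm wide.
- guard (a joint): Drop guard, m up the slope: 0 fully down over the loading point, 0.126 upper stop, 0.120 when hooked. Grey grille 95 mm (x) by 90 (y), centred at x = joint value, z 48 to 52 in the frame of load_point, front flange down to z 34. With its bar 0.4 kg; let go, it slides down by itself, damped, at about 0.25 m/s.
- bar (a joint): Slotted steel bar hinged on the guard, rad: 0 lies along the slope (stop; it falls there by itself), positive lifts its upper end, to 0.6. Hinge along y, at x = guard + 45, z 62 mm in load_point's frame. Bar 12 mm wide, 10 high, 89 long. Under it two teeth 10 mm deep leave a slot 64 to 78 mm from the hinge. Lift it 0.13 to 0.4 rad to pass the catch pin.
- catch (a point): Middle of the fixed catch pin, 6 mm thick, across the rails, at x 240, z 57 mm in load_point's frame. A bar that is not lifted meets it at guard = 0.106. With the guard at its upper stop the bar's slot is over the pin; lowering the bar there hooks it. To unhook: pull the guard up to its stop, lift the bar, let the guard down.
- bar_knob (a point): Centre of the bar's black knob, a barrel 24 mm long across the machine (y) and 18 mm in diameter on a stem, 45 mm from the bar's hinge along the bar and 36 mm over it; with the bar at 0 it is at x = guard + 90, z 98 mm in load_point's frame. Pinched by its two flat ends, it lets the bar swing between the fingers.
- blank: Loose dark-brown wooden block to be loaded, 50 mm (x) by 75 mm (y) by 28 mm high (z), about 0.07 kg, lying flat; origin at the centre of its underside. It goes into the cradle underside down, y axis along the slope, either end up.
- light_block: Bystander, near the blank: loose light-coloured wooden block, 45 x 110 x 38 mm, lying; origin at the centre of its underside, its y axis along its length. Leave where it is.
- eraser: Bystander: loose eraser, 23 x 50 x 13 mm; origin at the centre of its underside. Leave where it is.
- roll: Bystander behind the vice: loose dark-red roll of abrasive cloth, standing, 52 mm diameter, 49 mm high; origin at the centre of its underside. Leave where it is.

How it is judged:
On the way, in this order (a step that is already met when the one before it is completed fails the run):
1. the guard is hooked up by its bar and has been let go (value of joint guard above 0.112 m and value of joint bar below 0.08 rad and distance between the grasp point and bar_knob above 0.05 m), for 0.3 s.
2. the empty wide cradle stands at the loading point, within 10 mm sideways, with the guard still up (value of joint guard above 0.112 m and x of open_cradle in the frame of machine below -0.07 m and y of open_cradle in the frame of machine between -0.01 and 0.01 m and velocity of joint carousel between -0.1 and 0.1 rad/s), for 0.3 s.
3. the block lies flat in that cradle, let go, with the guard still up (value of joint guard above 0.112 m and distance between blank and open_cradle below 0.01 m and angle between the z axis of blank and the z axis of open_cradle, either way round below 0.1 rad and angle between the y axis of blank and the x axis of open_cradle, either way round below 0.15 rad and contact force between the fingers and blank below 0.1 N and linear speed of blank below 0.02 m/s), for 0.3 s.
At the end, for the whole second after the job is handed in: Guard fully down (within 6 mm), its bar lying down; the empty wide cradle at the loading point (within 10 mm sideways); the dark block at rest in it, within 10 mm of the cradle floor's centre, flat within 6 degrees and lengthwise down the slope within 9 (value of joint guard below 0.006 m and value of joint bar below 0.08 rad and x of open_cradle in the frame of machine below -0.07 m and y of open_cradle in the frame of machine between -0.01 and 0.01 m and distance between blank and open_cradle below 0.01 m and angle between the z axis of blank and the z axis of open_cradle, either way round below 0.1 rad and angle between the y axis of blank and the x axis of open_cradle, either way round below 0.15 rad and linear speed of blank below 0.02 m/s); the robot touches nothing.
It fails at once if the light block is moved by more than 30 mm (distance of light_block from where it was at the start of the episode above 0.03 m).
It fails at once if the eraser is moved by more than 30 mm (distance of eraser from where it was at the start of the episode above 0.03 m).
It fails at once if the roll is moved by more than 30 mm (distance of roll from where it was at the start of the episode above 0.03 m).
It also fails if it takes over 72 s, if anything falls off the work surface, if the arm or the gripper's body presses on something with over 40 N, if the wrist force passes 120 N, or if a joint passes its speed limit or range.

## Working session

There is one attempt and no reset: what is moved stays moved. The work goes in short steps, Python scripts to look and compute and a shell command to move; the robot and the scene stay as the last step left them, time stands still between calls to the robot, and variables do not carry over. Pictures are saved under pics/ and viewed, about 8 in all and at most 12, crops included, and the job is handed in when it is done.

```bash
mkdir -p pics; cat > look.py <<'E'
import sys,cv2,pickle
from cell import state,camera
for n in sys.argv[2:]:
    c=camera(n); pickle.dump(c,open(f'pics/{sys.argv[1]}_{n}.pkl','wb')); cv2.imwrite(f'pics/{sys.argv[1]}_{n}.png',c['img'][:,:,::-1])
    print(n,c['pose'].round(3).tolist(),c['camera_matrix'].round(1).tolist(),c['D'])
E
python3 look.py a scene top; python3 -c "
from cell import state
print(state())"
```

```text
scene [[-0.814, -0.401, 0.419, -0.014], [-0.58, 0.553, -0.598, 0.811], [0.008, -0.73, -0.683, 1.123], [0.0, 0.0, 0.0, 1.0]] [[518.7, 0.0, 325.3], [0.0, 518.7, 235.1], [0.0, 0.0, 1.0]] [-0.10544823  0.          0.          0.          0.        ]
top [[-0.007, -0.989, 0.146, 0.419], [-1.0, 0.007, -0.003, 0.003], [0.002, -0.146, -0.989, 1.16], [0.0, 0.0, 0.0, 1.0]] [[473.8, 0.0, 313.4], [0.0, 473.8, 236.4], [0.0, 0.0, 1.0]] [-0.03123554  0.          0.          0.          0.        ]
{'t': 0.1, 'joints': array([-1.26509265e+00,  3.59400050e-01,  1.51130602e+00, -1.91820713e-05,
        1.27252793e+00, -1.15138510e-01]), 'joint_vel': array([ 0.0001018 ,  0.00057623, -0.00037794, -0.0017894 ,  0.00083805,
       -0.00047992]), 'tau': array([ 6.57463715e-04, -5.16355813e+01, -2.71406507e+01,  6.77929795e-02,
        2.75581906e-02, -2.26900636e-05]), 'position': array([ 0.24490679, -0.54710249,  0.24692016]), 'eef_rot': array([[ 9.12742941e-01,  4.08534041e-01, -5.11469481e-04],
       [ 4.08534325e-01, -9.12741624e-01,  1.55972082e-03],
       [ 1.70359564e-04, -1.63257701e-03, -9.99998653e-01]]), 'wrist_force': array([-0.14937951, -0.72901485,  0.32615422]), 'torque': array([-0.05183166, -0.01829505, -0.06204957]), 'opening': 0.08803781154490029}
```

View pics/a_top.png

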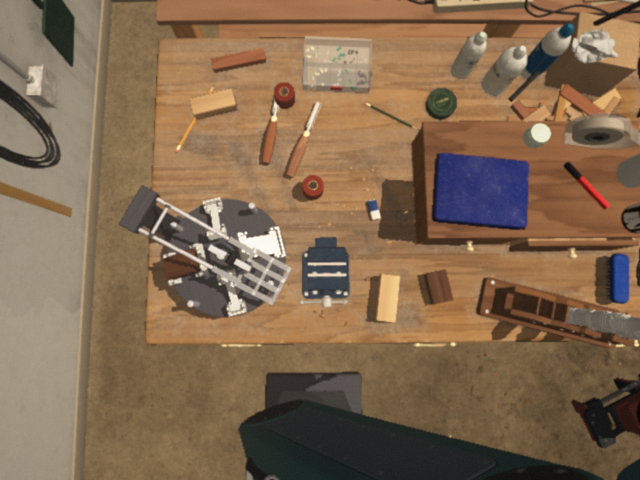

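View pics/a_scene.png

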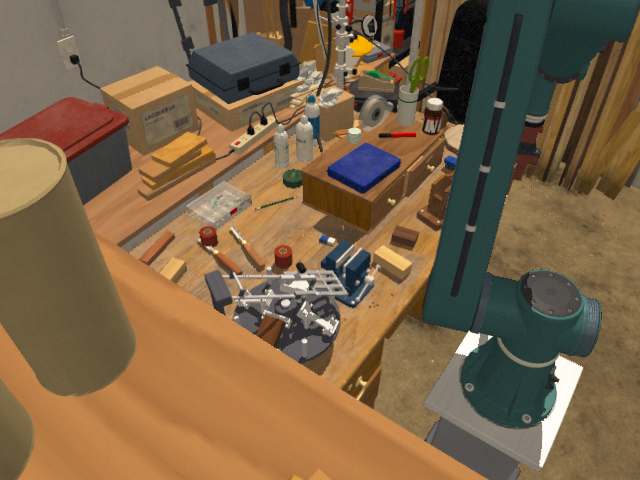

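```bash
cat > g.py <<'E'
import numpy as np,cv2,pickle
def load(f): return pickle.load(open(f'pics/{f}.pkl','rb'))
def ray(c,px):
    u=cv2.undistortPoints(np.array([[px]],float),c['camera_matrix'],np.array(c['D'],float))[0,0]
    P=c['pose']; d=P[:3,:3]@np.array([u[0],u[1],1]); return P[:3,3],d
def onz(c,px,z):
    o,d=ray(c,px); return o+d*(z-o[2])/d[2]
def proj(c,X):
    P=np.linalg.inv(c['pose']); r=cv2.projectPoints(np.atleast_2d(np.array(X,float)),cv2.Rodrigues(P[:3,:3])[0],P[:3,3],c['camera_matrix'],np.array(c['D'],float))[0]; return r[:,0]
def crop(c,x0,y0,x1,y1,k,f): cv2.imwrite(f,cv2.resize(c['img'][y0:y1,x0:x1,::-1],None,fx=k,fy=k,interpolation=cv2.INTER_CUBIC))
E
python3 - <<'E'
from g import *
c=load('a_top'); s=load('a_scene')
a=c['img'][180:325,115:305,::-1]; b=c['img'][225:325,355:465,::-1]
cv2.imwrite('pics/c1.png',cv2.resize(a,None,fx=4,fy=4,interpolation=cv2.INTER_CUBIC))
# blank: dark brown rectangle in crop
hsv=cv2.cvtColor(c['img'],cv2.COLOR_RGB2HSV)
for n,(x0,y0,x1,y1),z in (('blank',(413,262,460,308),.028),):
    print(c['img'][287,437],c['img'][295,410],c['img'][300,385])
    v=c['img'][y0:y1,x0:x1,0].astype(np.uint8)
    m=(v<105).astype(np.uint8); m=cv2.morphologyEx(m,cv2.MORPH_OPEN,np.ones((3,3)))
    k=max(cv2.findContours(m,cv2.RETR_EXTERNAL,cv2.CHAIN_APPROX_NONE)[0],key=cv2.contourArea)
    r=cv2.minAreaRect(k); bx=cv2.boxPoints(r)+[x0,y0]; print(r,bx.tolist()); print([onz(c,p,z).round(3).tolist() for p in bx])
E
```

```text
[115  77  56] [168 125  85] [231 183 122]
((13.95000171661377, 26.84999656677246), (30.674089431762695, 13.281564712524414), 71.56504821777344) [[415.8000020980835, 276.3999996185303], [428.3999996185303, 272.1999988555908], [438.10000228881836, 301.2999954223633], [425.50000381469727, 305.49999237060547]]
[[0.488, -0.245, 0.028], [0.498, -0.275, 0.028], [0.428, -0.295, 0.028], [0.419, -0.265, 0.028]]
```

View pics/c1.png

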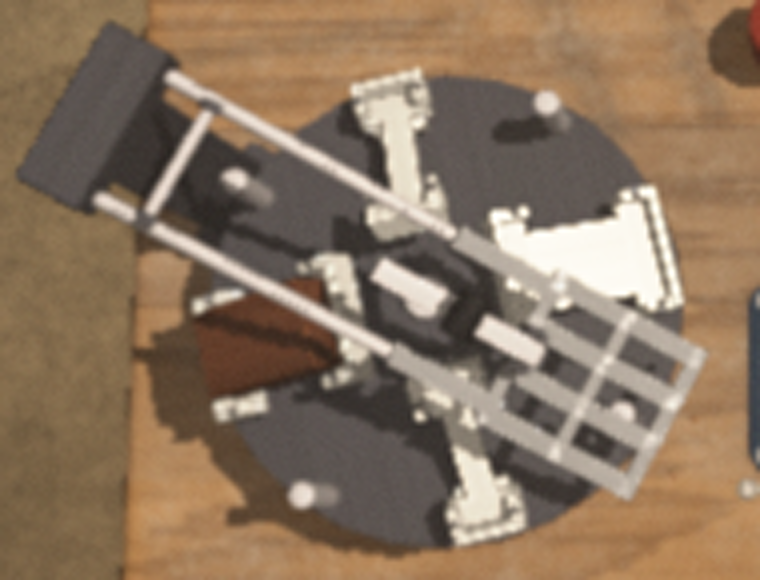

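```bash
cat > fit.py <<'E'
from g import *
from scipy.optimize import least_squares
c=load('a_top')
C,S=np.cos(np.radians(25)),np.sin(np.radians(25))
def sl(x,y,z): return np.array([-85+x*C-z*S,y,110+x*S+z*C])/1000
q=lambda p:np.array(p)/4+[115,180]-.4
posts=[q(p) for p in [(546,103),(237,180),(300,495),(625,411)]]
pw=np.array([onz(c,p,.135) for p in posts]); print(pw.round(4), pw.mean(0))
M=[sl(-47.5,-45,52),sl(-47.5,45,52),sl(90,0,107),sl(240,-34,60),sl(240,34,60)]
# machine faces right/down => +y machine on image ... determine by trial
U=[q(p) for p in [(705,352),(632,497),(465,308),(212,101),(146,218)]]
def T(v,m): 
    R=np.array([[np.cos(v[2]),-np.sin(v[2]),0],[np.sin(v[2]),np.cos(v[2]),0],[0,0,1]]); return R@m+[v[0],v[1],0]
for sgn in (1,-1):
    def f(v): return np.r_[(proj(c,[T(v,m*[1,sgn,1]) for m in M])-U).ravel(),(v[:2]-pw.mean(0)[:2])*400]
    r=least_squares(f,[*pw.mean(0)[:2],1.0]); print(sgn,r.cost,r.x,r.fun.round(1))
    if r.cost<200:
        v=r.x; np.save('machine.npy',v)
        for p in pw:
            d=p[:2]-v[:2]; print('post r',np.hypot(*d),'ang',(np.arctan2(d[1],d[0])-v[2]))
        print('load',T(v,sl(0,0,0)),'knob',T(v,sl(90,0,98)))
I=c['img'].astype(int)
for z,(x0,y0,x1,y1),cond,h in ((.028,(412,262,462,310),lambda P:(P[...,0]<140),.028),(.038,(368,265,408,330),lambda P:P[...,0]>205,.038)):
    m=cond(I[y0:y1,x0:x1]).astype(np.uint8); m=cv2.morphologyEx(m,cv2.MORPH_OPEN,np.ones((3,3)))
    k=max(cv2.findContours(m,cv2.RETR_EXTERNAL,cv2.CHAIN_APPROX_NONE)[0],key=cv2.contourArea)
    bx=cv2.boxPoints(cv2.minAreaRect(k))+[x0,y0]; w=np.array([onz(c,p,z) for p in bx]); print(bx.round(1).tolist(),w.round(3).tolist(),w.mean(0),np.linalg.norm(w[1]-w[0]),np.linalg.norm(w[2]-w[1]))
E
python3 fit.py
```

```text
[[0.6405 0.1369 0.135 ]
 [0.5985 0.3065 0.135 ]
 [0.4268 0.2665 0.135 ]
 [0.4707 0.0923 0.135 ]] [0.53411003 0.20053759 0.135     ]
1 4.245938754681507 [0.53546821 0.20157635 1.07963503] [ 0.4 -1.1 -1.1 -0.1  1.   1.5  0.7 -0.8 -0.7  0.8  0.5  0.4]
post r 0.12330362285551685 ang -1.631765522968451
post r 0.12237394950045803 ang -0.04998325552636351
post r 0.1266182044584181 ang 1.5233460913295325
post r 0.12706103092205365 ang -3.1852367174344374
load [0.49537794 0.12662456 0.11      ] knob [0.51431522 0.16202924 0.23685381]
-1 2909.636352560325 [0.53598724 0.20149524 1.08003907] [-19.3  35.9  18.7 -37.6   1.    1.2 -17.1  29.8  17.2 -30.3   0.8   0.4]
[[415.8, 275.3], [445.0, 268.0], [452.9, 299.5], [423.7, 306.8]] [[0.49, -0.245, 0.028], [0.507, -0.316, 0.028], [0.432, -0.331, 0.028], [0.416, -0.261, 0.028]] [ 0.46132539 -0.28797881  0.028     ] 0.07287768370080032 0.07673542188928818
[[376.7, 320.0], [381.3, 273.7], [399.7, 275.6], [395.1, 321.8]] [[0.386, -0.147, 0.038], [0.494, -0.161, 0.038], [0.489, -0.204, 0.038], [0.382, -0.19, 0.038]] [ 0.43778115 -0.17549521  0.038     ] 0.1087828361117991 0.043817138558604384
```

```bash
cat > to.py <<'E'
# usage: to.py m|s|w x y z [toolx_machine_angle_deg pitch_deg]: target of grasp point (mm; m machine, s slope, w world) 
import sys; from g import *; from cell import state
from scipy.spatial.transform import Rotation as Ro
v=np.load('machine.npy'); s=state(); R=np.array(s['eef_rot']); p=np.array(s['position'])
Rm=Ro.from_euler('z',v[2]).as_matrix(); a=np.radians(25); C,S=np.cos(a),np.sin(a)
def s2m(X): x,y,z=X; return np.array([-85+x*C-z*S,y,110+x*S+z*C])
def m2s(X): d=np.array(X)-[-85,0,110]; return np.array([d[0]*C+d[2]*S,d[1],-d[0]*S+d[2]*C])
def m2w(X): return Rm@(np.array(X)/1000)+[v[0],v[1],0]
def w2m(X): return Rm.T@(np.array(X)-[v[0],v[1],0])*1000
gp=p+R[:,2]*.006
if __name__=='__main__':
    print('t',s['t'],'grasp w',gp.round(4),'m',w2m(gp).round(1),'s',m2s(w2m(gp)).round(1),'F',s['wrist_force'].round(1),'open',round(s['opening'],4))
    print('R in machine',(Rm.T@R).round(3).tolist(),'j',s['joints'].round(2))
    if len(sys.argv)>4:
        X=np.array([float(k) for k in sys.argv[2:5]]); k=sys.argv[1]
        W=m2w(s2m(X)) if k=='s' else m2w(X) if k=='m' else X/1000
        print('shift tool mm',(R.T@(W-gp)*1000).round(1))
E
python3 -m handwheel '[0,0,-0.132,0,0,-0.015,1, 0,0,-0.132,0,0,-0.015,1, 0,0,-0.132,0,0,-0.015,1, 0,0,-0.132,0,0,-0.015,1, 0,0,-0.132,0,0,-0.015,1]'; python3 to.py s 80 0 150
```

```text
t: 0.6
position: [0.245, -0.5473, 0.3227]
eef_rot: [[0.466, 0.885, -0.0], [0.885, -0.466, 0.001], [0.001, -0.001, -1.0]]
wrist_force: [-0.0, 0.0, 0.1]
opening: 0.0879
t 0.6 grasp w [ 0.245  -0.5473  0.3167] m [-797.3  -97.   316.7] s [-558.2  -97.   488.4] F [-0.   0.   0.1] open 0.0879
R in machine [[1.0, 0.007, 0.001], [0.007, -1.0, 0.001], [0.001, -0.001, -1.0]] j [-1.27  0.3   1.41 -0.    1.43 -0.78]
shift tool mm [722.1 -92.2  37.6]
```

```bash
for i in 1 2 3; do python3 -m handwheel '[0,0,0,0.046,-0.0061,0,1, 0,0,0,0.046,-0.0061,0,1, 0,0,0,0.046,-0.0061,0,1, 0,0,0,0.046,-0.0061,0,1, 0,0,0,0.046,-0.0061,0,1]' | head -2; done; python3 to.py s 90 0 98; python3 look.py b wrist
```

```text
t: 1.1
position: [0.3265, -0.3284, 0.3223]
t: 1.6
position: [0.4078, -0.1111, 0.3226]
t: 2.1
position: [0.4891, 0.1062, 0.3225]
t 2.1 grasp w [0.4891 0.1062 0.3165] m [-105.9   -4.1  316.5] s [ 68.3  -4.1 196. ] F [-0.3 -0.5  0.1] open 0.0877
R in machine [[1.0, 0.001, -0.0], [0.001, -1.0, 0.0], [-0.0, -0.0, -1.0]] j [ 0.08  0.15  1.61 -0.    1.38  0.57]
shift tool mm [61.1 -4.  79.6]
wrist [[0.883, -0.454, -0.121, 0.522], [-0.47, -0.853, -0.225, 0.167], [-0.001, 0.256, -0.967, 0.46], [0.0, 0.0, 0.0, 1.0]] [[357.6, 0.0, 318.7], [0.0, 357.6, 239.0], [0.0, 0.0, 1.0]] [-0.03979154  0.          0.          0.          0.        ]
```

View pics/b_wrist.png

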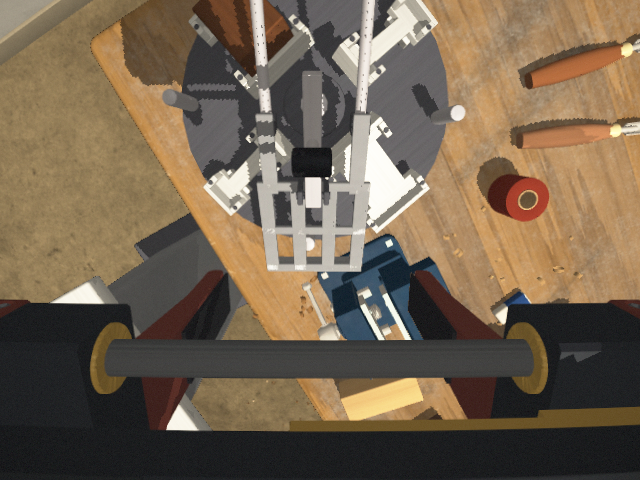

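```bash
python3 - <<'E'
from g import *
from to import *
from scipy.optimize import least_squares
c=load('b_wrist')
pts=[(90,0,98),(-47.5,45,52),(-47.5,-45,52)]
print(proj(c,[m2w(s2m(q)) for q in pts]).round(1))
m=(c['img'][140:185,285:340].max(2)<45); ys,xs=np.nonzero(m); print('knob bbox',xs.min()+285,xs.max()+285,ys.min()+140,ys.max()+140)
o,d=ray(c,[(xs.min()+xs.max())/2+285,(ys.min()+ys.max())/2+140]); k=(m2w(s2m((90,0,98)))[2]-o[2])/d[2]
P=o+d*k; print('knob', m2s(w2m(P)), w2m(P))
for px in((268,270),(361,271)): 
    o,d=ray(c,px); z=m2w(s2m((-47.5,0,52)))[2]; print(w2m(o+d*(z-o[2])/d[2]), s2m((-47.5,45,52)))
E
```

```text
[[311.8 158.3]
 [267.  267.1]
 [361.3 267.4]]
knob bbox 292 331 147 177
knob [87.99504652  0.16050568 98.93492516] [-4.70611102e+01  1.60505679e-01  2.36853807e+02]
[-152.91935567   44.1533485   137.05363749] [-150.02576949   45.          137.05363749]
[-153.71543791  -44.80875454  137.05363749] [-150.02576949   45.          137.05363749]
```

```bash
python3 - <<'E'
import numpy as np
v=np.load('machine.npy'); v[:2]-=.0025*np.array([np.cos(v[2]),np.sin(v[2])]); np.save('machine.npy',v); print(v)
E
python3 -m handwheel '[0,0,0,0.03,-0.002,0,1, 0,0,0,0.028,-0.002,0.01,1, 0,0,0,0,0,0.025,0.8, 0,0,0,0,0,0.025,0.6, 0,0,0,0,0,0.019,0.5]' 10|head -2;  python3 -m handwheel '[0,0,0,0,0,0,0.2, 0,0,0,0,0,0,0.2, 0,0,0,0,0,0,0.2, 0,0,0,0,0,0,0.2,0,0,0,0,0,0,0.2]' 25|head -0; python3 to.py s 90 0 98
```

```text
[0.53428908 0.19937188 1.07963503]
t: 2.65
position: [0.5119, 0.1573, 0.2419]
t 3.15 grasp w [0.5134 0.1573 0.2386] m [-46.9  -1.4 238.6] s [ 88.9  -1.4 100.5] F [-1.6  1.3  1.5] open 0.0273
R in machine [[1.0, 0.001, 0.001], [0.001, -1.0, -0.001], [0.001, 0.001, -1.0]] j [0.17 0.27 1.65 0.   1.22 0.66]
shift tool mm [ 2.1 -1.4  1.8]Exception ignored on flushing sys.stdout:
BrokenPipeError: [Errno 32] Broken pipe
```

```bash
python3 -m handwheel '[0,0,0,0,0,0.001,0, 0,0,0,0,0,0,0, 0,0,0,0,0,0,0]' 25; python3 to.py s 90 0 98
```

```text
t: 3.45
position: [0.512, 0.1581, 0.2442]
eef_rot: [[0.471, 0.882, -0.001], [0.882, -0.471, 0.002], [0.001, -0.001, -1.0]]
wrist_force: [-6.0, 1.8, 10.7]
opening: 0.0239
t 3.45 grasp w [0.512  0.1581 0.2382] m [-4.690e+01  2.000e-01  2.382e+02] s [ 88.7   0.2 100.1] F [-6.   1.8 10.7] open 0.0239
R in machine [[1.0, 0.001, 0.001], [0.001, -1.0, 0.001], [0.001, -0.001, -1.0]] j [0.17 0.27 1.65 0.   1.22 0.66]
shift tool mm [2.  0.2 1.3]
```

```bash
python3 -m handwheel '[0,0,0,-0.007,0,-0.0024,0, 0,0,0,-0.0066,0,-0.0023,0, 0,0,0,0.012,0,-0.0055,0, 0,0,0,0.0145,0,-0.0067,0, 0,0,0,0.0145,0,-0.0067,0]'; python3 -m handwheel '[0,0,0,0.0145,0,-0.0067,0, 0,0,0,0.0145,0,-0.0067,0, 0,0,0,0.0145,0,-0.0067,0, 0,0,0,0.0145,0,-0.0067,0, 0,0,0,0.0145,0,-0.0067,0]'; python3 to.py s 205.7 0 108; python3 look.py c scene wrist
```

```text
t: 3.95
position: [0.5247, 0.1819, 0.2663]
eef_rot: [[0.471, 0.882, -0.003], [0.882, -0.471, -0.001], [-0.003, -0.002, -1.0]]
wrist_force: [-3.1, -2.2, -1.0]
opening: 0.0236
t: 4.45
position: [0.5591, 0.246, 0.3]
eef_rot: [[0.471, 0.882, -0.003], [0.882, -0.471, -0.002], [-0.003, -0.002, -1.0]]
wrist_force: [-3.5, -1.9, 0.1]
opening: 0.0235
t 4.45 grasp w [0.5591 0.246  0.294 ] m [5.28e+01 1.00e-01 2.94e+02] s [2.027e+02 1.000e-01 1.086e+02] F [-3.5 -1.9  0.1] open 0.0235
R in machine [[1.0, 0.001, -0.003], [0.001, -1.0, 0.002], [-0.003, -0.002, -1.0]] j [ 0.3   0.34  1.41 -0.    1.4   0.79]
shift tool mm [ 3.   0.1 -0.8]
scene [[-0.814, -0.401, 0.419, -0.014], [-0.58, 0.553, -0.598, 0.811], [0.008, -0.73, -0.683, 1.123], [0.0, 0.0, 0.0, 1.0]] [[518.7, 0.0, 325.3], [0.0, 518.7, 235.1], [0.0, 0.0, 1.0]] [-0.10544823  0.          0.          0.          0.        ]
wrist [[0.883, -0.454, -0.122, 0.593], [-0.47, -0.854, -0.224, 0.309], [-0.002, 0.255, -0.967, 0.438], [0.0, 0.0, 0.0, 1.0]] [[357.6, 0.0, 318.7], [0.0, 357.6, 239.0], [0.0, 0.0, 1.0]] [-0.03979154  0.          0.          0.          0.        ]
```

```bash
for i in 1 2; do python3 -m handwheel '[0,0,0,0.0018,0,-0.0008,0, 0,0,0,0,0,0,0]'|sed -n '2p;4p'; done; python3 to.py
```

```text
position: [0.5598, 0.247, 0.3004]
wrist_force: [-4.8, -0.0, 1.9]
position: [0.5605, 0.2483, 0.3011]
wrist_force: [-4.9, 0.3, 2.5]
t 4.95 grasp w [0.5604 0.2483 0.2951] m [ 55.4  -0.  295.1] s [205.5  -0.  108.4] F [-4.9  0.3  2.5] open 0.0236
R in machine [[1.0, 0.001, -0.001], [0.001, -1.0, 0.002], [-0.001, -0.002, -1.0]] j [0.3  0.34 1.41 0.   1.4  0.79]
```

View pics/c_wrist.png

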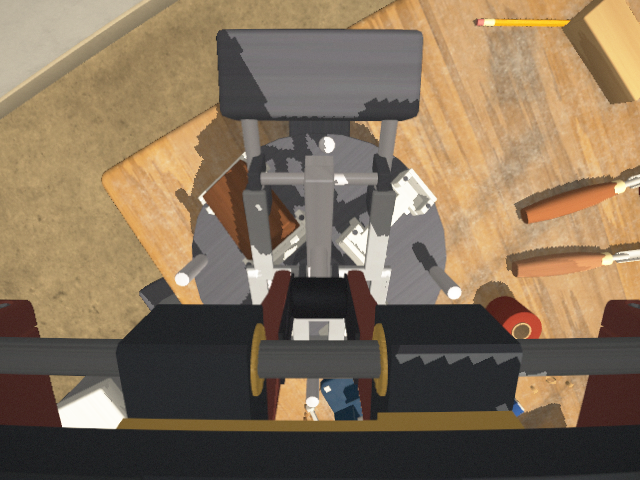

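```bash
python3 -m handwheel '[0,0,0,0.0034,0,0.0015,0, 0,0,0,0.0033,0,0.0015,0, 0,0,0,0.0033,0,0.0015,0, 0,0,0,0,0,0,0]'|sed -n '2p;4p'; python3 to.py s 212.7 0 100.1; python3 look.py d wrist scene; python3 - <<'E'
from g import *
a=load('d_wrist')['img'][20:320,170:470,::-1]; b=load('d_scene')['img'][240:360,190:360,::-1]
b=cv2.resize(b,(425,300)); cv2.imwrite('pics/d2.png',np.hstack([a,b]))
E
```

```text
position: [0.5652, 0.2571, 0.2967]
wrist_force: [-6.1, 0.2, 1.6]
t 5.35 grasp w [0.5652 0.2571 0.2907] m [ 65.5   0.  290.7] s [212.8   0.  100.1] F [-6.1  0.2  1.6] open 0.0237
R in machine [[1.0, 0.001, -0.001], [0.001, -1.0, 0.002], [-0.001, -0.002, -1.0]] j [0.32 0.35 1.4  0.   1.4  0.81]
shift tool mm [-0.   0.   0.1]
wrist [[0.882, -0.454, -0.123, 0.598], [-0.471, -0.853, -0.226, 0.318], [-0.003, 0.257, -0.966, 0.434], [0.0, 0.0, 0.0, 1.0]] [[357.6, 0.0, 318.7], [0.0, 357.6, 239.0], [0.0, 0.0, 1.0]] [-0.03979154  0.          0.          0.          0.        ]
scene [[-0.814, -0.401, 0.419, -0.014], [-0.58, 0.553, -0.598, 0.811], [0.008, -0.73, -0.683, 1.123], [0.0, 0.0, 0.0, 1.0]] [[518.7, 0.0, 325.3], [0.0, 518.7, 235.1], [0.0, 0.0, 1.0]] [-0.10544823  0.          0.          0.          0.        ]
```

View pics/d2.png

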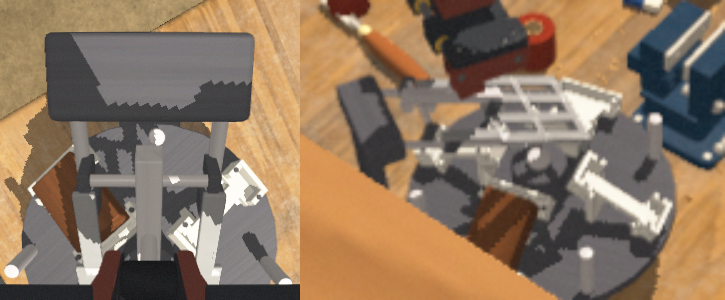

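```bash
python3 -m handwheel '[0,0,0,-0.0027,0,0.0013,0, 0,0,0,-0.0027,0,0.0013,0, 0,0,0,0,0,0,0]'|sed -n '2p;4p'; python3 to.py s 208.7 0 100.1
```

```text
position: [0.5629, 0.2528, 0.2944]
wrist_force: [-5.1, 2.4, 1.7]
t 5.75 grasp w [0.5629 0.2528 0.2884] m [ 60.6  -0.  288.4] s [207.4  -0.  100.2] F [-5.1  2.4  1.7] open 0.0234
R in machine [[1.0, 0.001, 0.001], [0.001, -1.0, 0.002], [0.001, -0.002, -1.0]] j [0.31 0.35 1.41 0.   1.39 0.8 ]
shift tool mm [ 1.2 -0.  -0.5]
```

```bash
python3 -m handwheel '[0,0,0,0,0,0,0.3, 0,0,0,0,0,0,0.5, 0,0,0,0,0,-0.01,0.6, 0,0,0,0,0,-0.04,0.7, 0,0,0,0,0,-0.04,0.7]'|sed -n '2p;4p';  python3 look.py e wrist scene >/dev/null; python3 to.py; python3 - <<'E'
from g import *
from to import *
a=load('e_wrist')['img'][20:320,170:470,::-1]; b=load('e_scene')['img'][240:360,190:360,::-1]
b=cv2.resize(b,(425,300)); cv2.imwrite('pics/e2.png',np.hstack([a,b]))
print(proj(load('e_wrist'),[m2w(s2m((g+90,0,98))) for g in (120,0)])-[170,20])
E
```

```text
position: [0.5638, 0.2523, 0.3852]
wrist_force: [0.4, 0.2, -0.5]
t 6.35 grasp w [0.5671 0.2535 0.3857] m [ 63.2  -3.4 385.7] s [250.8  -3.4 187.2] F [ 1.5 -0.4  0.4] open 0.0605
R in machine [[1.0, 0.001, 0.009], [0.001, -1.0, -0.009], [0.009, 0.009, -1.0]] j [ 0.31  0.29  1.26 -0.    1.58  0.8 ]
[[146.83658557 224.20037355]
 [147.20850073 325.25335557]]
```

View pics/e2.png

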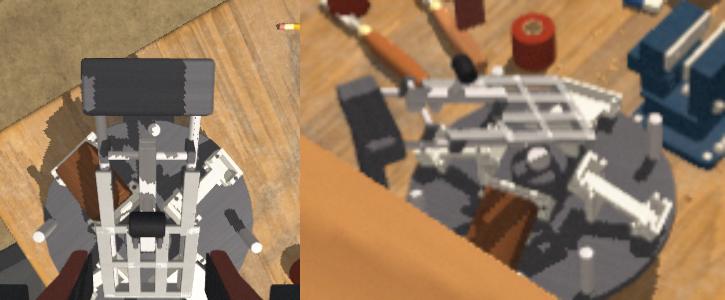

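```bash
python3 - <<'E'
from g import *
from to import *
c=load('a_top');s=load('a_scene')
def tri(p,q):
    a,d=ray(c,p);b,e=ray(s,q); k=np.linalg.lstsq(np.c_[d,-e],b-a,rcond=None)[0]; return (a+d*k[0]).round(3),(b+e*k[1]).round(3)
print(tri((326,240),(357,248)),[onz(c,p,.1).round(3) for p in((303,247),(350,247),(303,300))])
for P in [[0.6405,0.1369],[0.5985,0.3065],[0.4268,0.2665],[0.4707,0.0923]]:
    m=w2m([*P,.135]); print(m.round(1),np.hypot(m[0],m[1]).round(1),((np.arctan2(m[1],m[0])-np.pi/4)%(np.pi/2)).round(3))
E
python3 to.py m -124.5 5.5 160
```

```text
(array([ 0.56 , -0.027,  0.149]), array([ 0.49 , -0.058,  0.141])) [array([0.551, 0.023, 0.1  ]), array([ 0.551, -0.083,  0.1  ]), array([0.433, 0.024, 0.1  ])]
[  -5.  -123.1  135. ] 123.2 0.745
[124.7  -6.1 135. ] 124.9 0.737
[  8.5 126.4 135. ] 126.7 0.718
[-124.4    5.6  135. ] 124.5 0.741
t 6.35 grasp w [0.5671 0.2535 0.3857] m [ 63.2  -3.4 385.7] s [250.8  -3.4 187.2] F [ 1.5 -0.4  0.4] open 0.0605
R in machine [[1.0, 0.001, 0.009], [0.001, -1.0, -0.009], [0.009, 0.009, -1.0]] j [ 0.31  0.29  1.26 -0.    1.58  0.8 ]
shift tool mm [-189.7  -11.1  223.8]
```

```bash
python3 -m handwheel '[0,0,0,-0.0475,-0.0022,0,0.5, 0,0,0,-0.0475,-0.0022,0,0.5, 0,0,0,-0.0475,-0.0022,0.02,0.45, 0,0,0,-0.0475,-0.0022,0.045,0.45, 0,0,0,0,0,0.045,0.45]'|sed -n '2p;4p'; python3 -m handwheel '[0,0,0,0,0,0.045,0.45, 0,0,0,0,0,0.045,0.45,0,0,0,0,0,0.02,0.45]'|sed -n '2p;4p'; python3 to.py m -124.5 5.5 118
```

```text
position: [0.4724, 0.0971, 0.2866]
wrist_force: [1.4, 0.8, -0.7]
position: [0.4709, 0.0995, 0.1722]
wrist_force: [0.5, 0.5, -0.3]
t 7.15 grasp w [0.4708 0.0995 0.1662] m [-118.     8.9  166.2] s [-6.1  8.9 64.9] F [ 0.5  0.5 -0.3] open 0.0395
R in machine [[1.0, 0.001, -0.002], [0.001, -1.0, 0.004], [-0.002, -0.004, -1.0]] j [ 0.06  0.28  1.85 -0.    1.02  0.56]
shift tool mm [-6.4  3.5 48.2]
```

```bash
python3 -m handwheel '[0,0,0,-0.0064,0.0034,0,0.45, 0,0,0,0,0,0.025,0.45, 0,0,0,0,0,0.023,0.4, 0,0,0,0,0,0,0, 0,0,0,0,0,0,0]' 8|sed -n '2p;4p';python3 -m handwheel '[0,0,0,0,0,0,0, 0,0,0,0,0,0,0]' 8|sed -n '2p;4,5p'; python3 to.py m -124.5 5.5 118; python3 - <<'E'
import numpy as np
t=np.linspace(np.pi-.045+0.0,np.pi*.75,16)
p=125*np.c_[np.cos(t),np.sin(t)]; print(np.diff(p,axis=0).round(1).tolist())
E
```

```text
position: [0.474, 0.0926, 0.1287]
wrist_force: [-0.3, 0.2, -0.4]
position: [0.4742, 0.0928, 0.1291]
wrist_force: [0.0, -1.3, 4.9]
opening: 0.0138
t 7.85 grasp w [0.4742 0.0928 0.1231] m [-122.4    2.7  123.1] s [-28.3   2.7  27.6] F [ 0.  -1.3  4.9] open 0.0138
R in machine [[1.0, 0.001, 0.001], [0.001, -1.0, -0.002], [0.001, 0.002, -1.0]] j [ 0.05  0.34  1.89 -0.    0.9   0.54]
shift tool mm [-2.1 -2.8  5.1]
[[0.4, 6.2], [0.7, 6.1], [1.0, 6.1], [1.3, 6.0], [1.6, 6.0], [1.9, 5.9], [2.2, 5.8], [2.5, 5.6], [2.8, 5.5], [3.0, 5.4], [3.3, 5.2], [3.5, 5.0], [3.8, 4.9], [4.0, 4.7], [4.3, 4.5]]
```

```bash
python3 -m handwheel '[0,0,0,0.0006,-0.0095,0,0, 0,0,0,0.0013,-0.0094,0,0, 0,0,0,0.002,-0.0094,0,0, 0,0,0,0.0027,-0.0091,0,0, 0,0,0,0.0035,-0.009,0,0]' 8|sed -n '2p;4p';python3 -m handwheel '[0,0,0,0.004,-0.0086,0,0, 0,0,0,0.0048,-0.0083,0,0, 0,0,0,0.0053,-0.0079,0,0, 0,0,0,0.006,-0.0075,0,0, 0,0,0,0.0064,-0.007,0,0]' 8|sed -n '2p;4,5p'; python3 -m handwheel '[0,0,0,0,0,0,0, 0,0,0,0,0,0,0]'|sed -n '2p;4,5p';python3 to.py m -86 88.4 122
```

```text
position: [0.4372, 0.1242, 0.1284]
wrist_force: [0.4, -0.0, 5.7]
position: [0.4147, 0.1663, 0.1278]
wrist_force: [2.0, -1.1, 4.5]
opening: 0.0138
position: [0.4147, 0.1663, 0.1278]
wrist_force: [0.8, 1.1, 7.3]
opening: 0.0137
t 9.05 grasp w [0.4147 0.1663 0.1218] m [-85.5  89.9 121.8] s [ 4.5 89.9 10.9] F [0.8 1.1 7.3] open 0.0137
R in machine [[1.0, 0.002, 0.001], [0.002, -1.0, -0.0], [0.001, 0.0, -1.0]] j [0.23 0.3  1.97 0.   0.87 0.71]
shift tool mm [-0.5  1.5 -0.2]
```

```bash
python3 -m handwheel '[0,0,0,-0.0003,0.0015,0,0, 0,0,0,0,0,0,0.2, 0,0,0,0,0,0,0.4, 0,0,0,0,0,-0.04,0.5, 0,0,0,0,0,-0.045,1]' |sed -n '2p;4p';python3 -m handwheel '[0,0,0,0,0,-0.045,1, 0,0,0,-0.03,0.045,-0.03,1, 0,0,0,-0.045,0.045,0,1, 0,0,0,0,0,0,1]'|sed -n '2p;4p';  python3 to.py; python3 look.py f wrist top >/dev/null; python3 - <<'E'
from g import *
from to import *
a=load('f_wrist');im=a['img'].copy()
X=[m2w(s2m(q)) for q in [(44,29,0),(44,-29,0),(-44,-29,0),(-44,29,0),(0,0,0)]]+[m2w((-88.4,88.4,135)),m2w((-88.4,-88.4,135)),m2w((88.4,-88.4,135))]
for p in proj(a,X): cv2.circle(im,tuple(int(k) for k in p.round()),3,(255,0,0),1)
cv2.imwrite('pics/f2.png',im[:,:,::-1])
E
```

```text
position: [0.4136, 0.1641, 0.2116]
wrist_force: [0.3, 0.4, 0.2]
position: [0.4532, 0.0738, 0.2826]
wrist_force: [-0.6, 0.7, 0.2]
t 9.95 grasp w [0.4532 0.0738 0.2766] m [-149.    12.2  276.6] s [ 12.4  12.2 178. ] F [-0.6  0.7  0.2] open 0.0699
R in machine [[1.0, -0.004, -0.001], [-0.004, -1.0, -0.003], [-0.001, 0.003, -1.0]] j [ 0.01  0.12  1.75 -0.    1.27  0.51]
```

View pics/f2.png

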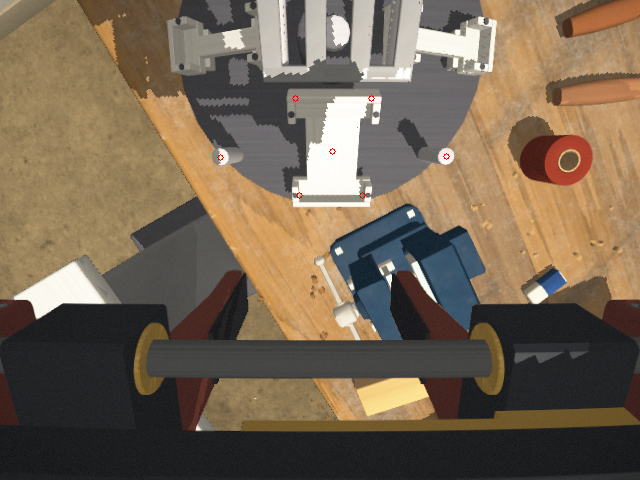

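```bash
python3 -m handwheel '[0,0,0.147,0,0,0,1, 0,0,0.147,0,0,0,1, 0,0,0.147,0,0,0,1, 0,0,0.147,0,0,0,1, 0,0,0.147,0,0,0,1]' |sed -n '2p;4p';python3 -m handwheel '[0,0,0.145,0,0,0,1, 0,0,0,0,0,0,1]'|sed -n '2,4p';  python3 to.py w 380 -300 230
```

```text
position: [0.4496, 0.0798, 0.2807]
wrist_force: [-0.1, 0.1, -0.1]
position: [0.4497, 0.0796, 0.2809]
eef_rot: [[0.98, 0.2, -0.002], [0.2, -0.98, 0.001], [-0.002, -0.001, -1.0]]
wrist_force: [-0.2, 0.2, -0.1]
t 10.75 grasp w [0.4497 0.0796 0.2749] m [-145.5   18.1  274.9] s [ 14.9  18.1 175. ] F [-0.2  0.2 -0.1] open 0.0877
R in machine [[0.639, -0.77, -0.001], [-0.77, -0.639, 0.002], [-0.002, -0.001, -1.0]] j [0.02 0.12 1.76 0.   1.27 1.39]
shift tool mm [-144.1  358.1   44.8]
```

```bash
python3 -m handwheel '[0,0,0,-0.016,0.0398,0.005,1, 0,0,0,-0.016,0.0398,0.005,1, 0,0,0,-0.016,0.0398,0.005,1, 0,0,0,-0.016,0.0398,0.005,1, 0,0,0,-0.016,0.0398,0.005,1]' |sed -n '2p;4p';python3 -m handwheel '[0,0,0,-0.016,0.0398,0.005,1, 0,0,0,-0.016,0.0398,0.005,1, 0,0,0,-0.016,0.0398,0.005,1, 0,0,0,-0.016,0.0398,0.005,1, 0,0,0,0,0,0,1]'|sed -n '2,4p';  python3 to.py w 464 -299 24; python3 look.py g wrist; python3 - <<'E'
from g import *
from to import *
c=load('g_wrist'); I=c['img'].astype(int)
p=proj(c,[[.4645,-.299,.028]])[0]; print(p)
x,y=p.astype(int); print(I[y,x])
m=((I[...,0]<140)&(I[...,0]-I[...,2]>15)&(I[...,0]-I[...,2]<75)).astype(np.uint8); m=cv2.morphologyEx(m,cv2.MORPH_OPEN,np.ones((5,5)))
n,L=cv2.connectedComponents(m); k=cv2.findContours((L==L[y,x]).astype(np.uint8),cv2.RETR_EXTERNAL,cv2.CHAIN_APPROX_NONE)[0][0]
bx=cv2.boxPoints(cv2.minAreaRect(k)); w=np.array([onz(c,q,.028) for q in bx]); print(bx.round(0).tolist(),w.round(4).tolist(),w.mean(0))
cv2.drawContours(c['img'],[k],-1,(255,0,0),1); cv2.imwrite('pics/g2.png',c['img'][:,:,::-1])
E
```

```text
position: [0.4115, -0.133, 0.2562]
wrist_force: [0.8, -0.0, -1.2]
position: [0.3811, -0.3051, 0.2358]
eef_rot: [[0.98, 0.201, -0.001], [0.201, -0.98, -0.001], [-0.001, 0.001, -1.0]]
wrist_force: [-0.1, 0.8, -0.2]
t 11.75 grasp w [ 0.3811 -0.3051  0.2298] m [-517.1 -102.8  229.8] s [-341.  -102.8  291.2] F [-0.1  0.8 -0.2] open 0.088
R in machine [[0.639, -0.769, -0.001], [-0.769, -0.639, 0.0], [-0.001, 0.001, -1.0]] j [-0.82  0.21  1.76 -0.    1.17  0.55]
shift tool mm [ 82.6  10.5 205.8]
wrist [[0.201, -0.947, -0.251, 0.449], [-0.98, -0.194, -0.053, -0.291], [0.002, 0.257, -0.967, 0.373], [0.0, 0.0, 0.0, 1.0]] [[357.6, 0.0, 318.7], [0.0, 357.6, 239.0], [0.0, 0.0, 1.0]] [-0.03979154  0.          0.          0.          0.        ]
[329.48263673 129.55539582]
[135  95  69]
[[291.0, 89.0], [360.0, 89.0], [360.0, 171.0], [291.0, 171.0]] [[0.4921, -0.2576, 0.028], [0.5047, -0.3187, 0.028], [0.4332, -0.3354, 0.028], [0.42, -0.271, 0.028]] [ 0.46253792 -0.29565705  0.028     ]
```

View pics/g2.png

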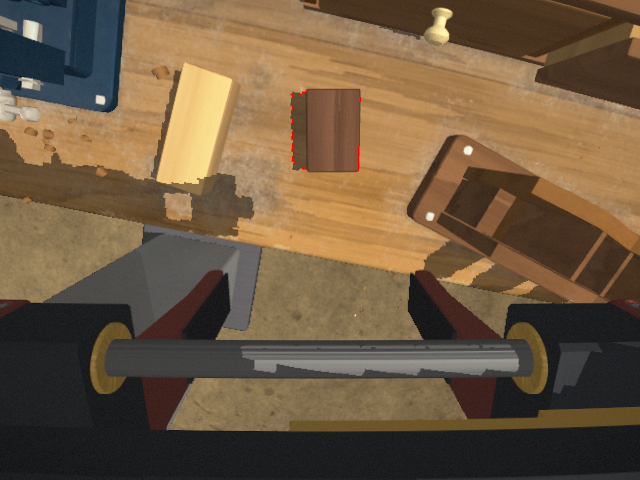

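```bash
python3 -m handwheel '[0,0,0,0.041,0.007,0.02,1, 0,0,0,0.0408,0.0069,0.04,1, 0,0,0,0,0,0.04,1, 0,0,0,0,0,0.04,1, 0,0,0,0,0,0.03,1]' |sed -n '2p;4p';  python3 to.py w 463.8 -302.3 24
```

```text
position: [0.4586, -0.2954, 0.0697]
wrist_force: [0.6, 0.7, -0.2]
t 12.3 grasp w [ 0.4586 -0.2954  0.0637] m [-472.  -166.6   63.7] s [-370.3 -166.6  121.6] F [ 0.6  0.7 -0.2] open 0.088
R in machine [[0.642, -0.767, 0.001], [-0.767, -0.642, 0.003], [-0.002, -0.003, -1.0]] j [-0.7   0.51  1.8   0.    0.84  0.66]
shift tool mm [ 3.8  7.9 39.6]
```

```bash
python3 -m handwheel '[0,0,0,0.0038,0.0078,0.01,1, 0,0,0,0,0,0.018,1, 0,0,0,0,0,0.0115,1, 0,0,0,0,0,0,0.6, 0,0,0,0,0,0,0.5]' 20|sed -n '2p;4p'; python3 -m handwheel '[0,0,0,0,0,0,0.4, 0,0,0,0,0,0,0.3, 0,0,0,0,0,0,0.3, 0,0,0,0,0,0,0.3]' 20|sed -n '2p;4,5p'; python3 to.py w 463.8 -302.3 24
```

```text
position: [0.4646, -0.3058, 0.0332]
wrist_force: [-0.9, 0.2, 0.0]
position: [0.4643, -0.306, 0.0331]
wrist_force: [-0.2, 0.8, 5.8]
opening: 0.05
t 13.2 grasp w [ 0.4643 -0.306   0.0271] m [-478.7 -176.7   27.1] s [-391.8 -176.7   91.2] F [-0.2  0.8  5.8] open 0.05
R in machine [[0.638, -0.77, 0.0], [-0.77, -0.638, -0.001], [0.0, 0.0, -1.0]] j [-0.71  0.57  1.8   0.    0.77  0.66]
shift tool mm [ 0.2 -3.8  3.1]
```

```bash
python3 -m handwheel '[0,0,0,0,0,-0.02,0.3, 0,0,0,0,0,-0.045,0.3, 0,0,0,0,0,-0.05,0.3, 0,0,0,0,0,-0.05,0.3, 0,0,0,0,0,-0.045,0.3]' 25|sed -n '2p;4,5p'; python3 -m handwheel '[0,0,0,0,0,0,0.3, 0,0,-0.147,0,0,0,0.3, 0,0,-0.147,0,0,0,0.3, 0,0,-0.147,0,0,0,0.3, 0,0,-0.147,0,0,0,0.3]'|sed -n '2p'; python3 -m handwheel '[0,0,-0.147,0,0,0,0.3, 0,0,-0.145,0,0,0,0.3, 0,0,0,0,0,0,0.3]'|sed -n '2p;4,5p'; python3 to.py s 0 0 105; python3 look.py h wrist; python3 - <<'E'
from g import *
from to import *
c=load('h_wrist'); s=state(); 
L=lambda x,y,z: gp+R@(np.array([x,y,z])/1000)
print('block far top edge at +37.5',proj(c,[L(37.5,k,-1) for k in(-25,0,25)]).round(1).tolist(),'bottom',proj(c,[L(37.5,k,27) for k in(-25,0,25)]).round(1).tolist())
cv2.imwrite('pics/h2.png',c['img'][200:440,160:480,::-1].repeat(2,0).repeat(2,1))
E
```

```text
position: [0.464, -0.3059, 0.245]
wrist_force: [0.6, -0.3, -0.8]
opening: 0.0498
position: [0.4635, -0.3055, 0.2413]
position: [0.4635, -0.3056, 0.2414]
wrist_force: [0.5, -0.3, -1.1]
opening: 0.0497
t 14.5 grasp w [ 0.4635 -0.3056  0.2354] m [-478.6 -175.7  235.4] s [-303.8 -175.7  280. ] F [ 0.5 -0.3 -1.1] open 0.0497
R in machine [[1.0, 0.002, 0.0], [0.002, -1.0, 0.002], [0.0, -0.002, -1.0]] j [-0.71  0.3   1.61 -0.    1.23 -0.22]
shift tool mm [ 349.6 -174.9   30.7]
wrist [[0.883, -0.453, -0.122, 0.497], [-0.469, -0.854, -0.224, -0.245], [-0.003, 0.255, -0.967, 0.379], [0.0, 0.0, 0.0, 1.0]] [[357.6, 0.0, 318.7], [0.0, 357.6, 239.0], [0.0, 0.0, 1.0]] [-0.03979154  0.          0.          0.          0.        ]
block far top edge at +37.5 [[257.2, 224.7], [318.6, 225.0], [380.0, 225.3]] bottom [[266.9, 212.1], [318.7, 212.3], [370.4, 212.6]]
```

View pics/h2.png

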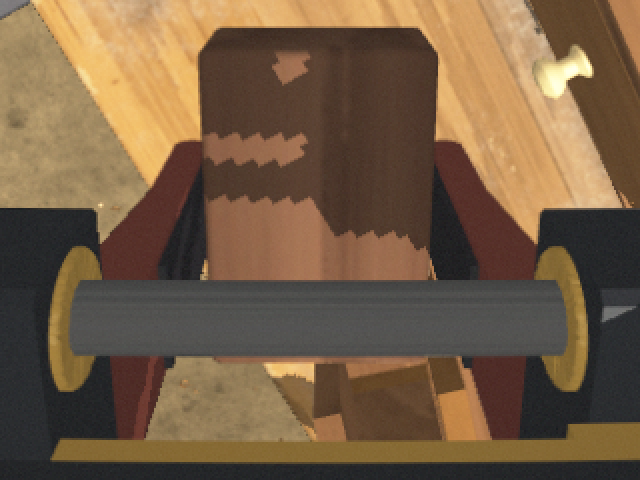

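```bash
python3 -m handwheel '[0,0,0,0.035,-0.0175,0,0.3, 0,0,0,0.035,-0.0175,0,0.3, 0,0,0,0.035,-0.0175,0,0.3, 0,0,0,0.035,-0.0175,0,0.3, 0,0,0,0.035,-0.0175,0,0.3]' |sed -n '2p'; python3 -m handwheel '[0,0,0,0.035,-0.0175,0,0.3, 0,0,0,0.035,-0.0175,0,0.3, 0,0,0,0.035,-0.0175,0,0.3, 0,0,0,0.035,-0.0175,0,0.3, 0,0,0,0.025,-0.0175,0,0.3]' |sed -n '2p';python3 -m handwheel '[0,0.145,0,0,0,0,0.3, 0,0.145,0,0,0,0,0.3, 0,0.146,0,0,0,0,0.3, 0,0,0,0,0,0,0.3, 0,0,0,0,0,0,0.3]' |sed -n '2p;4,5p'; python3 to.py s 0 0 60; python3 -c "
from to import *
a=np.radians(25);T=Rm@np.array([[C,0,-S],[0,1,0],[S,0,C]])@np.diag([1,-1,-1]); print('rotvec left',Ro.from_matrix(R.T@T).as_rotvec().round(3))"
```

```text
position: [0.4689, -0.1089, 0.2421]
position: [0.4697, 0.0784, 0.2423]
position: [0.4692, 0.0751, 0.2419]
wrist_force: [0.0, 0.7, -1.1]
opening: 0.05
t 16.05 grasp w [0.4704 0.0773 0.2365] m [-137.7   -1.2  236.5] s [  5.7  -1.2 136.9] F [ 0.   0.7 -1.1] open 0.05
R in machine [[0.908, -0.005, 0.42], [-0.006, -1.0, 0.001], [0.42, -0.003, -0.908]] j [-0.31  0.12  1.96  0.5   1.04 -0.07]
shift tool mm [-5.4 -1.1 77. ]
rotvec left [-0.001  0.003 -0.006]
```

```bash
python3 -m handwheel '[0,0.003,-0.006,-0.0054,-0.0011,0.02,0.3, 0,0,0,0,0,0.03,0.3, 0,0,0,0,0,0.027,0.3, 0,0,0,0,0,0.01,0.3, 0,0,0,0,0,0,0.3]' |sed -n '2p;4,5p'; python3 to.py s 0 0 30
```

```text
position: [0.4834, 0.1067, 0.1606]
wrist_force: [0.5, -0.0, -0.5]
opening: 0.05
t 16.55 grasp w [0.4846 0.1089 0.1552] m [-103.2    1.2  155.2] s [ 2.6  1.2 48.6] F [ 0.5 -0.  -0.5] open 0.05
R in machine [[0.906, 0.009, 0.424], [0.008, -1.0, 0.004], [0.424, -0.0, -0.906]] j [-0.23  0.27  2.04  0.6   0.82 -0.16]
shift tool mm [-2.6  1.2 18.6]
```

```bash
python3 -m handwheel '[0,0,0.006,-0.0022,0.001,0.005,0.3, 0,0,0,0,0,0.006,0.3, 0,0,0,0,0,0.005,0.3, 0,0,0,0,0,0.002,0.3, 0,0,0,0,0,0,0.3]' |sed -n '2p;4,5p'; python3 to.py s 0 0 27
```

```text
position: [0.4874, 0.1096, 0.1441]
wrist_force: [0.2, -0.3, -0.7]
opening: 0.05
t 17.05 grasp w [0.4886 0.1119 0.1387] m [-98.7  -0.9 138.7] s [-0.3 -0.9 31.8] F [ 0.2 -0.3 -0.7] open 0.05
R in machine [[0.905, 0.001, 0.425], [0.001, -1.0, 0.001], [0.425, -0.0, -0.905]] j [-0.22  0.3   2.05  0.63  0.78 -0.18]
shift tool mm [ 0.3 -0.9  4.8]
```

```bash
for i in 1 2; do python3 -m handwheel '[0,0,0,0,-0.0004,0.0018,0.3, 0,0,0,0,0,0,0.3]' |sed -n '4p'; done; python3 to.py s 0 0 27
```

```text
wrist_force: [0.6, -0.9, -0.7]
wrist_force: [-0.3, -0.2, -0.7]
t 17.45 grasp w [0.4886 0.1137 0.1355] m [-9.710e+01 -1.000e-01  1.355e+02] s [-0.2 -0.1 28.2] F [-0.3 -0.2 -0.7] open 0.0496
R in machine [[0.905, 0.001, 0.425], [0.001, -1.0, 0.001], [0.425, -0.0, -0.905]] j [-0.22  0.31  2.05  0.63  0.77 -0.19]
shift tool mm [ 0.2 -0.1  1.2]
```

```bash
for i in 1 2; do python3 -m handwheel '[0,0,0,0,0,0.001,0.3, 0,0,0,0,0,0,0.3]' |sed -n '4p'; done; python3 to.py s 0 0 27; python3 look.py i wrist >/dev/null; python3 - <<'E'
from g import *
c=load('i_wrist'); cv2.imwrite('pics/i2.png',c['img'][60:440,140:500,::-1])
E
```

```text
wrist_force: [0.1, 0.2, -1.3]
wrist_force: [-3.8, -3.4, 7.9]
t 17.85 grasp w [0.4892 0.1142 0.1342] m [-96.4  -0.4 134.2] s [-0.1 -0.4 26.8] F [-3.8 -3.4  7.9] open 0.0497
R in machine [[0.905, 0.002, 0.425], [0.002, -1.0, -0.0], [0.425, 0.001, -0.905]] j [-0.22  0.31  2.05  0.63  0.76 -0.19]
shift tool mm [ 0.1 -0.4 -0.2]
```

View pics/i2.png

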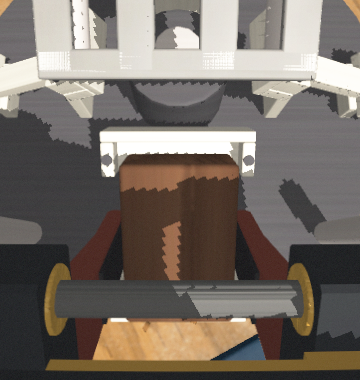

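```bash
python3 -m handwheel '[0,0,0,0,0,0,0.6, 0,0,0,0,0,0,0.68, 0,0,0,0,0,0,0.72, 0,0,0,0,0,-0.015,0.75, 0,0,0,0,0,-0.03,0.8]' |sed -n '2p;4,5p'; python3 -m handwheel '[0,0,0,0,0,-0.04,0.8, 0,0,0,0,0,-0.04,0.8, 0,0,0,0,0,0,0.8, 0,0,0,0,0,0,0.8]' |sed -n '2p;4,5p'; python3 to.py s 0 0 27; python3 look.py j wrist scene>/dev/null; python3 - <<'E'
from g import *
from to import *
c=load('j_wrist'); im=c['img'].copy()
for p in proj(c,[m2w(s2m(q)) for q in [(37.5,25,28),(37.5,-25,28),(-37.5,-25,28),(-37.5,25,28)]]): cv2.circle(im,tuple(int(k) for k in p.round()),3,(0,255,0),1)
b=load('j_scene')['img'][240:360,210:370]
cv2.imwrite('pics/j2.png',np.hstack([im[60:420,140:500],cv2.resize(b,(440,360))])[:,:,::-1])
E
```

```text
position: [0.4775, 0.0958, 0.1788]
wrist_force: [0.4, 0.1, 0.3]
opening: 0.0691
position: [0.4633, 0.0649, 0.2529]
wrist_force: [0.4, 0.5, -0.2]
opening: 0.0703
t 18.8 grasp w [0.4645 0.0672 0.2475] m [-149.5   -0.8  247.5] s [ -0.3  -0.8 151.8] F [ 0.4  0.5 -0.2] open 0.0703
R in machine [[0.905, 0.0, 0.425], [0.001, -1.0, -0.002], [0.425, 0.002, -0.905]] j [-0.35  0.1   1.95  0.5   1.08 -0.09]
shift tool mm [ -0.   -1.1 124.8]
```

View pics/j2.png

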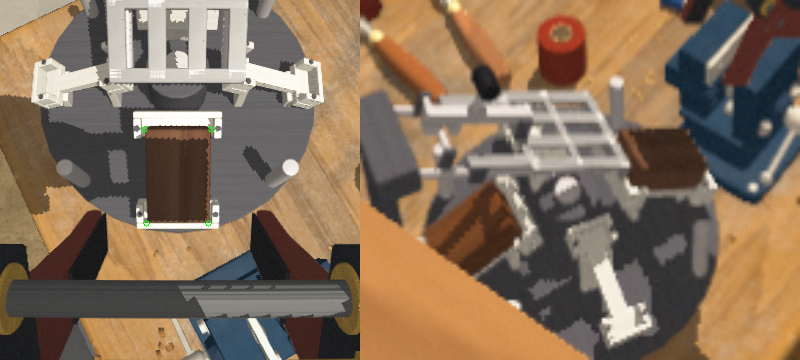

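```bash
python3 -m handwheel '[0,-0.145,0,0,0,-0.03,0.8, 0,-0.145,0,0,0,-0.03,0.8, 0,-0.146,0,0,0,-0.03,0.8, 0,0,0,0,0,-0.02,0.8, 0,0,0,0,0,0,0.8]' |sed -n '2p'; python3 to.py s 210 0 98;  python3 -c "
from to import *
T=Rm@np.diag([1,-1,-1]); print('rotvec left',Ro.from_matrix(R.T@T).as_rotvec().round(3))"
```

```text
position: [0.4522, 0.0441, 0.3588]
t 19.4 grasp w [0.4522 0.0442 0.3528] m [-175.6   -0.8  352.8] s [ 20.5  -0.8 258.4] F [ 0.4 -0.3 -0.6] open 0.0703
R in machine [[1.0, 0.005, 0.004], [0.005, -1.0, -0.002], [0.004, 0.002, -1.0]] j [-0.06  0.05  1.64  0.    1.45  0.43]
shift tool mm [239.2   0.3  66.3]
rotvec left [ 0.002 -0.004  0.005]
```

```bash
python3 -m handwheel '[0,-0.004,0.005,0.0478,0,0,0.7, 0,0,0,0.0478,0,0,0.7, 0,0,0,0.0478,0,0,0.6, 0,0,0,0.0478,0,0,0.6, 0,0,0,0.046,0,0,0.6]' |sed -n '2p'; python3 -m handwheel '[0,0,0,0,0,0,0.6]'|sed -n '2p'; python3 to.py s 209 0 98; python3 look.py k wrist >/dev/null; python3 - <<'E'
from g import *
from to import *
c=load('k_wrist'); print(proj(c,[m2w(s2m((210,0,98)))]))
print(proj(c,[m2w(s2m((210,y,98))) for y in(-12,12)]))
m=(c['img'][230:345,250:400].max(2)<45).astype(np.uint8); n,L,st,ce=cv2.connectedComponentsWithStats(m)
print(st[1:][st[1:,4]>60]+[250,230,0,0,0])
E
```

```text
position: [0.5628, 0.2526, 0.3543]
position: [0.5641, 0.2552, 0.3534]
t 20.0 grasp w [0.564  0.2552 0.3474] m [6.320e+01 1.000e-01 3.474e+02] s [2.347e+02 1.000e-01 1.525e+02] F [-0.4 -0.8 -0.5] open 0.0529
R in machine [[1.0, -0.001, -0.002], [-0.001, -1.0, 0.005], [-0.002, -0.005, -1.0]] j [0.31 0.32 1.31 0.   1.52 0.8 ]
shift tool mm [-0.1  0.4 60.2]
[[318.77895909 262.77115146]]
[[338.85043431 262.79970965]
 [298.71938018 262.73665958]]
[[ 298  248   42   23  516]
 [ 250  274   15   66  692]
 [ 372  274   28   66 1040]]
```

```bash
python3 -m handwheel '[0,0,0,0,0,0.03,0.6, 0,0,0,0,0,0.03,0.6, 0,0,0,0,0,0,0, 0,0,0,0,0,0,0, 0,0,0,0,0,0,0]' 25|sed -n '2p';python3 -m handwheel '[0,0,0,0,0,0,0, 0,0,0,0,0,0,0]' 25|sed -n '2p;4,5p'; python3 to.py s 210 0 98
```

```text
position: [0.5636, 0.2507, 0.2991]
position: [0.5623, 0.2518, 0.2993]
wrist_force: [-5.1, 1.9, 3.7]
opening: 0.0239
t 20.75 grasp w [0.5623 0.2518 0.2933] m [ 59.4  -0.  293.3] s [208.4  -0.  105.1] F [-5.1  1.9  3.7] open 0.0239
R in machine [[1.0, -0.004, 0.0], [-0.004, -1.0, 0.001], [0.0, -0.001, -1.0]] j [0.31 0.34 1.4  0.   1.4  0.8 ]
shift tool mm [ 4.5 -0.   5.8]
```

```bash
python3 -m handwheel '[0,0,0,0.0022,0,-0.001,0, 0,0,0,0.0023,0,-0.0011,0, 0,0,0,0,0,0,0]' 25|sed -n '2p;4p';python3 to.py; python3 -m handwheel '[0,0,0,-0.0045,0,-0.0016,0, 0,0,0,-0.0045,0,-0.0016,0, 0,0,0,-0.0046,0,-0.0016,0, 0,0,0,0,0,0,0]' |sed -n '2p;4,5p'; python3 to.py s 210 0 98
```

```text
position: [0.5642, 0.2552, 0.3011]
wrist_force: [-5.1, -0.4, 3.4]
t 21.05 grasp w [0.5641 0.2552 0.2951] m [ 63.3   0.  295.1] s [212.6   0.  105.1] F [-5.1 -0.4  3.4] open 0.0236
R in machine [[1.0, -0.003, -0.002], [-0.003, -1.0, 0.001], [-0.002, -0.001, -1.0]] j [ 0.31  0.35  1.39 -0.    1.4   0.81]
position: [0.5576, 0.2428, 0.3042]
wrist_force: [-4.1, 2.8, -7.5]
opening: 0.0238
t 21.45 grasp w [0.5576 0.2428 0.2982] m [ 49.3  -0.  298.2] s [201.3  -0.  113.9] F [-4.1  2.8 -7.5] open 0.0238
R in machine [[1.0, -0.004, -0.002], [-0.004, -1.0, 0.002], [-0.002, -0.002, -1.0]] j [0.3  0.33 1.41 0.   1.4  0.79]
shift tool mm [14.6 -0.1 10.7]
```

```bash
for i in 1 2; do python3 -m handwheel '[0,0,0,0.0011,0,-0.0005,0, 0,0,0,0,0,0,0]' |sed -n '4p'; done;  python3 to.py s 210 0 98; python3 look.py l wrist scene>/dev/null; python3 - <<'E'
from g import *
from to import *
# predicted pixel of bar top end (x from hinge 89, +5) for b,g ; and guard rear edge
c=load('l_scene')
for g in (120,124,126):
  for b in (0,.1,.25):
    cb,sb=np.cos(b),np.sin(b)
    print(g,b,[proj(c,[m2w(s2m((g+45+u*cb-w*sb,0,62+u*sb+w*cb)))])[0].round(1).tolist() for u,w in((89,5),(45,36))], 'grille front',proj(c,[m2w(s2m((g-47.5,45,52)))])[0].round(1))
E
```

```text
wrist_force: [-4.8, 3.0, -6.0]
wrist_force: [-4.5, 4.0, -5.1]
t 21.85 grasp w [0.5588 0.2451 0.2993] m [ 5.180e+01 -1.000e-01  2.993e+02] s [ 2.040e+02 -1.000e-01  1.137e+02] F [-4.5  4.  -5.1] open 0.0238
R in machine [[1.0, -0.004, -0.002], [-0.004, -1.0, 0.002], [-0.002, -0.002, -1.0]] j [0.3  0.33 1.41 0.   1.41 0.8 ]
shift tool mm [12.1 -0.1 11.7]
120 0 [[232.7, 277.8], [254.9, 267.2]] grille front [307.2 294.7]
120 0.1 [[234.2, 274.8], [257.0, 265.7]] grille front [307.2 294.7]
120 0.25 [[237.3, 270.3], [260.4, 263.8]] grille front [307.2 294.7]
124 0 [[231.0, 277.8], [253.3, 267.2]] grille front [305.8 294.7]
124 0.1 [[232.6, 274.8], [255.4, 265.7]] grille front [305.8 294.7]
124 0.25 [[235.6, 270.3], [258.8, 263.8]] grille front [305.8 294.7]
126 0 [[230.2, 277.8], [252.5, 267.2]] grille front [305.1 294.7]
126 0.1 [[231.7, 274.8], [254.6, 265.7]] grille front [305.1 294.7]
126 0.25 [[234.8, 270.3], [258.0, 263.7]] grille front [305.1 294.7]
```

```bash
python3 -m handwheel '[0,0,0,-0.0045,0,0.0016,0, 0,0,0,-0.0045,0,0.0018,0, 0,0,0,0,0,0,0]' |sed -n '4p'; python3 to.py s 80 0 110; 
```

```text
wrist_force: [-3.7, 3.7, -7.9]
t 22.25 grasp w [0.5544 0.2369 0.2955] m [ 42.5  -0.  295.5] s [194.   -0.  114.2] F [-3.7  3.7 -7.9] open 0.0236
R in machine [[1.0, -0.004, -0.002], [-0.004, -1.0, 0.002], [-0.002, -0.002, -1.0]] j [ 0.29  0.32  1.43 -0.    1.39  0.78]
shift tool mm [-101.4    0.5   52.2]
```

```bash
python3 -m handwheel '[0,0,0,-0.0118,0,0.0055,0, 0,0,0,-0.0118,0,0.0055,0, 0,0,0,-0.0118,0,0.0055,0, 0,0,0,-0.0118,0,0.0055,0, 0,0,0,-0.0118,0,0.0055,0]' |sed -n '4p'; python3 -m handwheel '[0,0,0,-0.0118,0,0.0055,0, 0,0,0,-0.0118,0,0.0055,0, 0,0,0,-0.0118,0,0.0055,0, 0,0,0,-0.005,0,0.0023,0, 0,0,0,0,0,0,0]' |sed -n '4p';python3 to.py s 80 0 113
```

```text
wrist_force: [-4.6, 5.3, -7.1]
wrist_force: [-4.6, 4.7, -7.8]
t 23.25 grasp w [0.5073 0.1492 0.2496] m [-5.700e+01  2.000e-01  2.496e+02] s [ 84.4   0.2 114.7] F [-4.6  4.7 -7.8] open 0.0239
R in machine [[1.0, -0.005, -0.002], [-0.005, -1.0, 0.002], [-0.002, -0.002, -1.0]] j [ 0.16  0.25  1.65 -0.    1.24  0.65]
shift tool mm [-3.3  0.2  3.4]
```

```bash
python3 -m handwheel '[0,0,0,-0.0035,0,0.0016,0, 0,0,0,0.0037,0,0.0012,0, 0,0,0,0.0037,0,0.0012,0, 0,0,0,0.0037,0,0.0012,0, 0,0,0,0,0,0,0]' |sed -n '4p';python3 to.py s 88.4 0 105.1
```

```text
wrist_force: [-7.9, 1.0, 0.7]
t 23.75 grasp w [0.5112 0.1565 0.2457] m [-4.870e+01  1.000e-01  2.457e+02] s [9.020e+01 1.000e-01 1.076e+02] F [-7.9  1.   0.7] open 0.0237
R in machine [[1.0, -0.003, -0.003], [-0.003, -1.0, 0.001], [-0.003, -0.001, -1.0]] j [ 0.17  0.26  1.64 -0.    1.24  0.66]
shift tool mm [-0.6  0.1  3.1]
```

```bash
python3 -m handwheel '[0,0,0,-0.0005,0,0.002,0, 0,0,0,0,0,0,0.3, 0,0,0,0,0,0,0.5, 0,0,0,0,0,0,0.6, 0,0,0,0,0,-0.03,0.6]' |sed -n '2p;4,5p'; python3 -m handwheel '[0,0,0,0,0,-0.045,0.6, 0,0,0,-0.03,0,-0.045,0.6, 0,0,0,-0.045,0,-0.01,0.6, 0,0,0,-0.02,0,0,0.6, 0,0,0,0,0,0,0.6]' |sed -n '2p;4,5p'; python3 to.py; python3 look.py m wrist top scene >/dev/null; python3 - <<'E'
from g import *
from to import *
c=load('m_wrist')
pts=[(90,0,98),(-47.5,45,52),(-47.5,-45,52)]
print(proj(c,[m2w(s2m(q)) for q in pts]).round(1))
p=proj(c,[m2w(s2m(pts[0]))])[0].astype(int); x0,y0=p-30
m=(c['img'][y0:y0+60,x0:x0+60].max(2)<45).astype(np.uint8); n,L,st,ce=cv2.connectedComponentsWithStats(m); print(st[1:][st[1:,4]>60]+[x0,y0,0,0,0])
# grille front edge row near predicted
q=proj(c,[m2w(s2m((-47.5,y,52))) for y in(35,0,-35)]).astype(int)
for x,y in q: print(x,y,c['img'][y-12:y+13,x].mean(1).astype(int).tolist())
# block bystanders in scene: diff before/after
a,b=load('a_scene')['img'].astype(int),load('m_scene')['img'].astype(int)
for n,X in (('light',(.438,-.175,.038)),('roll',None),('eraser',None)):
    u=proj(load('a_scene'),[X])[0].astype(int) if X else {'roll':(283,257),'eraser':(327,240)}[n]
    d=np.abs(a-b)[u[1]-8:u[1]+9,u[0]-8:u[0]+9].mean(); print(n,u,d.round(1))
    w={'light':None,'roll':(313,187),'eraser':(373,210)}[n]
    if w: print(' top diff',np.abs(load('a_top')['img'].astype(int)-load('m_top')['img'])[w[1]-10:w[1]+11,w[0]-10:w[0]+11].mean().round(1))
# block visible between grille bars: projected block corners
print(proj(c,[m2w(s2m((x,y,28))) for x,y in((37.5,25),(37.5,-25),(-37.5,-25),(-37.5,25))]).round(0).tolist())
E
```

```text
position: [0.5109, 0.1553, 0.2769]
wrist_force: [-1.5, 0.2, -0.4]
opening: 0.0472
position: [0.468, 0.0723, 0.3775]
wrist_force: [-0.0, 0.2, -0.1]
opening: 0.0524
t 24.75 grasp w [0.468  0.0723 0.3715] m [-143.3   -1.5  371.5] s [ 57.7  -1.5 261.6] F [-0.   0.2 -0.1] open 0.0524
R in machine [[1.0, -0.007, -0.0], [-0.007, -1.0, -0.005], [-0.0, 0.005, -1.0]] j [ 0.01  0.07  1.57 -0.    1.5   0.51]
[[314.7 103.8]
 [274.4 217.8]
 [358.  217.2]]
[[298  91  34  25 792]]
283 217 [205, 209, 207, 213, 210, 210, 208, 219, 245, 251, 250, 245, 216, 195, 169, 143, 144, 153, 160, 164, 165, 162, 161, 163, 169]
316 217 [168, 156, 121, 97, 99, 99, 117, 168, 202, 205, 203, 204, 206, 196, 176, 170, 168, 166, 168, 173, 176, 172, 171, 173, 173]
348 217 [199, 200, 201, 201, 204, 208, 205, 205, 224, 228, 206, 208, 207, 165, 92, 91, 90, 92, 92, 89, 92, 88, 89, 89, 90]
light [391 257] 1.4
roll (283, 257) 2.8
 top diff 3.0
eraser (327, 240) 1.6
 top diff 4.2
[[290.0, 133.0], [341.0, 133.0], [339.0, 197.0], [294.0, 198.0]]
```

```bash
python3 - <<'E'
from g import *
from to import *
c=load('m_wrist')
for X in((-88.4,88.4,135),(-88.4,-88.4,135),(88.4,-88.4,135)):
    p=proj(c,[m2w(X)])[0]; x,y=p.astype(int)
    if not(15<x<625 and 15<y<465): continue
    m=(c['img'][y-14:y+15,x-14:x+15].min(2)>185).astype(np.uint8); n,L,st,ce=cv2.connectedComponentsWithStats(m); k=1+st[1:,4].argmax() if n>1 else 0; print(p.round(1),(ce[k]+[x-14,y-14]).round(1),st[k,4])
# block: dark brown pixels mask through grille
I=c['img'].astype(int); m=((I[...,0]<150)&(I[...,0]-I[...,2]>18)); m[:115]=0;m[215:]=0;m[:,:270]=0;m[:,362:]=0
ys,xs=np.nonzero(m); print(np.percentile(xs,[1,50,99]),np.percentile(ys,[1,50,99]),len(xs))
E
python3 -c "
from cell import job_done; print(job_done())"
```

```text
[230.8 159.6] [231.2 160.2] 124
[400.6 158.5] [400.7 158.4] 122
[292. 318. 341.] [123. 163. 207.] 1201
the job is handed in; nothing more can be done
None
```

The block is loaded and the job is handed in. The robot's clock stood at about 25 s of the allowed 72.

**What was done**
- I raised the guard by the knob, hooked the bar on the catch pin and let go. The picture after release showed the knob where it belongs with the guard at 0.120 m.
- I gripped the front post and turned the carousel about 0.75 rad clockwise. The cradle then matched its predicted place at the loading point.
- I picked up the dark-brown block and checked that it sat centred in the grip to about 1 mm. I then lowered it tilted into the cradle and felt contact at the expected height before releasing it.
- I unhooked the bar, eased the guard down and let go, and backed off so the robot touched nothing.

**Last checks**
- **Guard and bar:** the knob and the grille's front edge matched the fully-down, bar-flat prediction within about 1 pixel, roughly 1 mm.
- **Carousel:** two posts were within 1 pixel of their places for a carousel angle of 0.
- **Block:** seen through the grille, its sides lie within about 2 pixels of the predicted position. Lengthwise the colour mask spread about 10 pixels past both ends. I took that for shadow and side faces, so this check is weak there. The earlier picture, before the guard came down, showed the block seated within the cradle.
- **Bystanders:** the picture patches at the light block, roll and eraser were practically unchanged from the start.

No check failed. One reading was ambiguous: about 7 N on the wrist while lifting the bar to unhook it. The bar then came free, and the guard slid down normally.

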